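# Tip the pressing block over the leaf mount

### The arm

A 6-joint arm with a two-finger parallel gripper is mounted at the origin on the work surface. World frame = base frame: x ahead of the robot, y to its left, z up, the work surface at z = 0. Lengths are in mm, angles in degrees, forces in N, time in s.
With the tool pointing down it reaches from about 300 to 850 mm from the base axis. Payload 4.2 kg.
Tool frame: the origin (TCP) lies midway between the tips of the shut fingers; the grasp point (between the pads) lies 19 mm behind it; z points along the fingers, y is the line along which they close (so a half turn about z gives the same grasp; the last joint's range is limited). The gripper opens to 91 mm and grips with 3 to 60 N. Pads are 32 mm wide; open, the fingers measure 118 mm over their backs; the gripper's body (76 mm by 178 mm) begins 60 mm behind the grasp point.
Start: joints at [-70.245, 18.312, 89.639, -0, 72.044, -1.146], TCP at [205.143, -537.178, 213.976] pointing down, gripper open.
Joint ranges: [-177.97, 177.97], [-48.28, 115.42], [12.27, 149.76], [-77.06, 257.06], [2.81, 150.46], [-146.56, 146.56]. Speed limits (degrees/s): [147.25, 147.25, 180, 180, 180, 180].

### API

Orientations are given as [roll, pitch, yaw] about the fixed x, y, z axes, in that order (R = Rz(yaw) Ry(pitch) Rx(roll)).
In Python, from workcell import env gives the robot as it stands.
- The arm moves only by the tool jog_arm, never from a script. Its argument "steps" is one flat list of numbers, 5 for each row, row after row: the closure, from 0 (fully open) to 1 (shut), then the shift along the tool's x, y, z in cm, then the turn about the tool's z in degrees. A call has 1 to 20 rows; each row is the pose to reach, as a shift and turn from the pose commanded when the call began, along the tool's axes at that moment; what a row does not reach only later rows make up. A row lasts 1/10 s, in which the tool goes at most 50 mm and 8.59 degrees, less where a joint would pass 70% of its speed; a pose out of reach is approached as far as the arm can. A call with a gripper value outside its range is refused whole. The fingers move at their own pace and stop on an object; "force" is the grip in N (left out, the last holds). Time passes only in rows, so rows that repeat a pose let the fingers close. It gives the time, the measured TCP pose, the force and the opening at its end, in the units of the state.
- env.state(): the state, without advancing time (a new reading comes with each control period).
- env.grab_frame(name): name is "scene" or "top" or "wrist"; returns the picture (400x640x3 uint8, red, green, blue); there is no depth.
- env.camera_params(name): a dict with "fx", "fy", "cx", "cy" (pixels), "k1" (the pictures are not rectified: a ray, as slopes to the right and down, at radius r is drawn at 1 + k1 r^2 times it, then the intrinsics apply), "R" (3x3) and "t" (3): a world point X has camera coordinates R X + t. Camera axes: x right, y down, z forward; pixel columns grow to the right and rows downward; lengths in mm; the calibration is good to about 2 mm. A picture is of the moment at which its call begins: read the wrist's pose just before it. camera_params takes no time and is no camera call; for the wrist camera it gives the pose at the moment of the call.
- env.job_done(): hands the job in, once; it reports no verdict.
The state is a dict: "time_s": time; "qpos": joint angles; "qvel": joint speeds; "effort": joint torques, N m; "ee_pos": TCP position; "ee_rot": TCP orientation; "force": force on the tool from outside, world axes, zero at the start; "torque": the same for the moment, N m; "gripper_width": finger opening in mm.
Only numpy, scipy, OpenCV 4.12 (cv2) and the standard library are available. Lean on these libraries where they do the work, as an engineer would, in place of code of your own. Each camera call takes 0.05 s, during which the arm holds its last target. There are 200 camera calls.

### The job

Put the specimen mount with the green leaf on the press board and slide it into the corner, flush against both dark rails, with its length running away from the end rail. Slide the tall wooden block, still upright, squarely against the outside of the end rail's edge, in line with the mount, let it stand there for a moment, then push its top so that it tips over the rail and lies flat along the mount, covering it. Leave the mount in its corner, and do not disturb the brown-leaf mount or anything else on the table.

Things in the scene. Friction and masses are not known exactly. Their poses are not given: they have to be found in the camera images.
- bed: Fixed press board, pale plywood, 12 mm thick, covering x 0 to 200, y -100 to +50 mm of its frame. Origin: on the table at the foot of its end edge, on the centre line of the mount's seat; x points from that edge along the board, y towards the side rail, z up. The upright end face at x = 0 (20 mm high with its rail) is the block's stop: the block starts at negative x and is tipped towards +x.
- corner (a point): Inner corner of the two dark rails on the press board, on the board's top face (12 mm above the table), at x 16, y +32 mm in the board's frame; axes as the board's. Both rails are 8 mm high (tops 20 mm above the table). End rail: x 0 to 16 over the board's whole width. Side rail: y +32 to +50, from x 16 to 200 mm.
- block: Tall solid pine block with two blue bands near its top: 90 mm (its x) by 95 mm (its y) by 180 mm high (z), 0.55 to 0.9 kg; too wide for most grippers. Origin: centre of its underside. It starts upright on the table at most 20 degrees off square to the board, 15 to 60 mm from its end face and up to 40 mm off the seat's centre line.
- block_mid (a point): Centre of the block, 90 mm above its underside; axes as the block's; 65 mm above the table once it lies on the mount. The foot is slippery white plastic, 6 mm thick (friction 0.12 to 0.18): on the open table the block slides without tipping even if pushed high up; against the stop it tips, balances at about 27 degrees, then falls by itself and ends up overhanging the end edge by 20 to 50 mm.
- seat (a point): On the press board's top face: the point under the centre of the green-leaf mount when it lies in the corner flush against both rails (71 mm in x, 0 in y, 12 mm above the table in the board's frame); axes as the board's.
- mount: Specimen mount to be pressed: a stiff flat panel 110 mm long (its x) by 64 mm wide (its y), 8 mm thick, with a green leaf on its pale top and a dark edge; about 75 g. Origin at the centre of its underside. It lies leaf up on a fixed cork mat 6 mm thick. Either way round (turned by half a turn) is right.
- brown_mount: Bystander: another specimen mount of the same size, 110 x 64 x 8 mm, with a red-brown leaf, on the same cork mat. The two mounts' places on the mat may be swapped. Origin at the centre of its underside.
- glue: Bystander: white glue bottle with orange cap, 52 mm across, 140 mm high, beside the press board. Origin at the centre of its underside.
- jar: Bystander: amber glass jar with a steel cap, 66 mm across, 85 mm high, near the block. Origin at the centre of its underside.
- tape: Bystander: yellow ring (tape core), 90 mm across, 24 mm high, lying on the table. Origin at the centre of its underside.
- cup: Bystander: white cup, 76 mm across, 90 mm high. Origin at the centre of its underside.
- brush: Bystander: brush 180 mm long, lying on the table along its x axis.
- water: Bystander: clear water bottle with a blue cap, 64 mm across, 190 mm high. Origin at the centre of its underside.
There are look-alikes about, which are no part of the job. What is shaped like the block but purple or turquoise is not meant.

How it is judged:
By the outcome, as a careful person would: the job done as asked, in the order asked, and still so for the second after the job is handed in, with the robot touching nothing.
It also fails if it takes over 72 s, if anything falls off the work surface, if the arm or the gripper's body presses on something with over 40 N, if the wrist force passes 120 N, or if a joint passes its speed limit or range.

## Working session

There is one attempt and no reset: what is moved stays moved. The work goes in short steps, Python scripts to look and compute and a tool call to move; the robot and the scene stay as the last step left them, time stands still between calls to the robot, and variables do not carry over. Pictures are saved under pics/ and viewed, on a budget of 10 in all, crops included, one or two more only if the job needs it, and the job is handed in when it is done.

Besides the shell and the picture viewer there is one more tool, called after "Emit:" by a JSON object that holds its "api" and its "payload". jog_arm: Moves the arm, as the interface text tells. Its arguments: {"type":"object","properties":{"steps":{"type":"array","items":{"type":"number"}},"force":{"type":"number"}},"required":["steps"]}

```bash
mkdir -p pics; cat > h.py <<'E'
import numpy as np, cv2
from workcell import env
def cam(n):
    p=env.camera_params(n); return {k:(np.array(v) if k in'Rt' else v) for k,v in p.items()}
def grab(n,f):
    p=cam(n); im=env.grab_frame(n); cv2.imwrite(f'pics/{f}.png',im[:,:,::-1]); np.save(f'pics/{f}.npy',p,allow_pickle=True); return im,p
def load(f): return cv2.imread(f'pics/{f}.png'), np.load(f'pics/{f}.npy',allow_pickle=True).item()
def ray(p,uv):
    K=np.array([[p['fx'],0,p['cx']],[0,p['fy'],p['cy']],[0,0,1.]])
    n=cv2.undistortPoints(np.array(uv,float).reshape(-1,1,2),K,np.array([p['k1'],0,0,0.])).reshape(-1,2)
    d=np.c_[n,np.ones(len(n))]@p['R']; o=-p['R'].T@p['t']; return o,d
def onz(p,uv,z):
    o,d=ray(p,uv); return o+d*((z-o[2])/d[:,2])[:,None]
def proj(p,X):
    c=np.atleast_2d(X)@p['R'].T+p['t']; n=c[:,:2]/c[:,2:]; n=n*(1+p['k1']*(n**2).sum(1))[:,None]
    return n*[p['fx'],p['fy']]+[p['cx'],p['cy']]
def tri(views):
    A=0;b=0
    for p,uv in views:
        o,d=ray(p,uv); d=d[0]/np.linalg.norm(d[0]); M=np.eye(3)-np.outer(d,d); A=A+M; b=b+M@o
    return np.linalg.solve(A,b)
E
python3 -c "
from h import *
for n in ['scene','top','wrist']:
    im,p=grab(n,n+'0'); print(n,p['fx'],p['k1'],(-p['R'].T@p['t']).round(),p['R'].round(2).tolist())
print(env.state())"
```

```text
scene 388.48915025807787 -0.06006237587250535 [1150. -766.  725.] [[0.82, 0.57, -0.02], [0.31, -0.48, -0.82], [-0.48, 0.67, -0.57]]
top 410.4987912539053 -0.018630846925093862 [ 308.   -5. 1401.] [[-0.08, -1.0, 0.01], [-0.97, 0.08, -0.22], [0.22, -0.02, -0.97]]
wrist 288.9617406330709 -0.04016345436171873 [ 267. -513.  385.] [[0.36, -0.93, -0.0], [-0.91, -0.35, 0.24], [-0.22, -0.08, -0.97]]
{'time_s': 0.15, 'qpos': array([-7.02459809e+01,  1.83418695e+01,  8.96897632e+01,  2.14243298e-03,
        7.20436235e+01, -1.14398820e+00]), 'qvel': array([-0.00990819, -0.06305788, -0.15470629,  0.05829585,  0.00393298,
        0.02775293]), 'effort': array([-4.42367900e-04, -4.12772834e+01, -2.32154381e+01,  7.26866280e-02,
        4.33552999e-02, -9.08882066e-05]), 'ee_pos': array([ 205.00871538, -536.80991889,  213.33100244]), 'ee_rot': array([-1.79924799e+02, -3.53929717e-03,  2.08973432e+01]), 'force': array([ 0.54649771, -0.03234512,  0.7034448 ]), 'torque': array([-0.05493894,  0.01759151, -0.00844817]), 'gripper_width': 91.37483560608842}
```

View pics/top0.png

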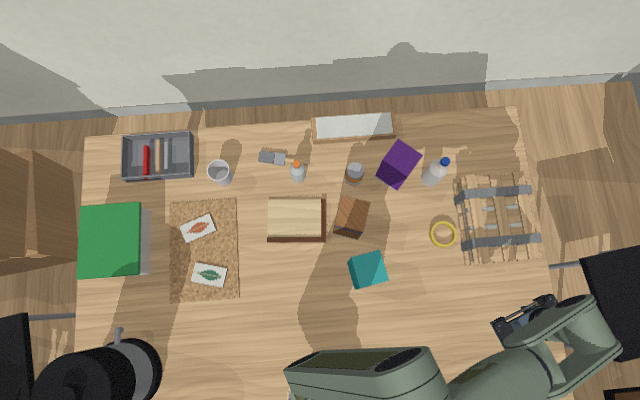

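View pics/scene0.png

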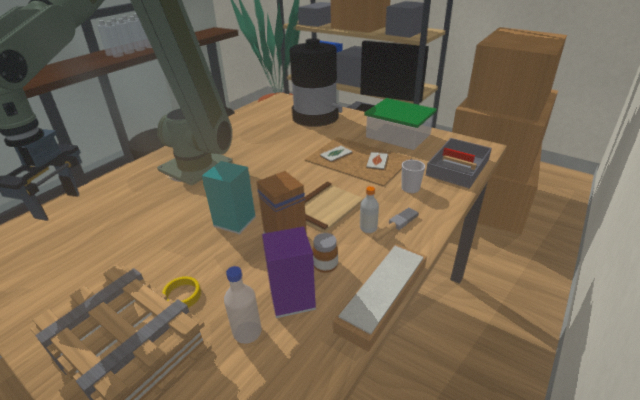

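The top view shows the board at (268..326, 198..241), with its end rail on the right and side rail at the bottom. The green mount is at (210,274), the brown one at (198,228) and the wooden block at (352,216). The turquoise block at (368,269) and the purple one at (400,165) are decoys. The scene view shows the same layout. Next I'll enlarge this area to pick corners.

```bash
python3 -c "
from h import *
im,p=load('top0'); c=im[185:305,160:410]; cv2.imwrite('pics/topc.png',cv2.resize(c,None,fx=3.2,fy=3.2,interpolation=cv2.INTER_CUBIC))
for u in [(192,262),(228,267),(224,287),(190,282)]: print('mount',onz(p,[u],14)[0].round())
for u in [(326,197),(326,242),(266,242),(268,198)]: print('bed',onz(p,[u],20)[0].round())
"
```

```text
mount [460. 403.  14.]
mount [434. 283.  14.]
mount [369. 299.  14.]
mount [394. 411.  14.]
bed [647. -64.  20.]
bed [491. -51.  20.]
bed [507. 151.  20.]
bed [659. 137.  20.]
```

View pics/topc.png

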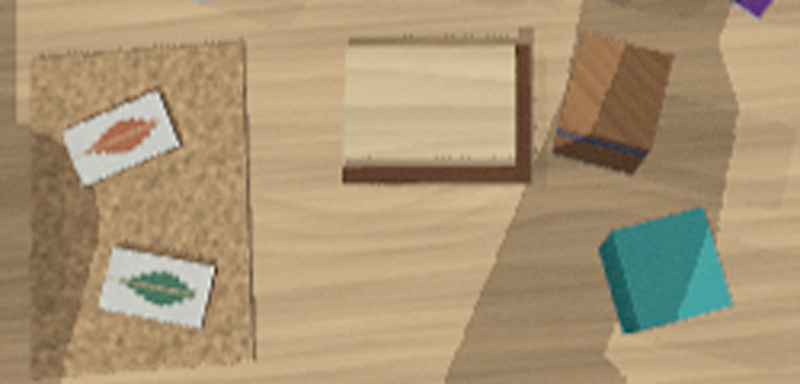

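```bash
cat >> h.py <<'E'
def mv(x,y,z,yaw):
    s=env.state(); P=s['ee_pos']; w=s['ee_rot'][2]; a=np.radians(w)
    R=np.array([[np.cos(a),np.sin(a),0],[np.sin(a),-np.cos(a),0],[0,0,-1]])
    d=R.T@(np.array([x,y,z])-P)/10
    print('from',P.round(1),s['ee_rot'].round(2),'F',s['force'].round(1),'w',round(s['gripper_width'],1),'-> cm',d.round(2),'turn',round(-((yaw-w+180)%360-180),2))
E
python3 -c "
from h import *
mv(500,-30,380,85)"
```

```text
from [ 205.  -536.8  213.3] [-179.92   -0.     20.9 ] F [ 0.5 -0.   0.7] w 91.4 -> cm [ 45.64 -36.83 -16.67] turn -64.1
```

Emit:
{"api": "jog_arm", "payload": {"steps": [0, 0, 0, -10, 0, 0, 0, 0, -16.7, 0, 0, 45.6, -36.8, -16.7, -64, 0, 45.6, -36.8, -16.7, -64, 0, 45.6, -36.8, -16.7, -64, 0, 45.6, -36.8, -16.7, -64, 0, 45.6, -36.8, -16.7, -64, 0, 45.6, -36.8, -16.7, -64, 0, 45.6, -36.8, -16.7, -64, 0, 45.6, -36.8, -16.7, -64, 0, 45.6, -36.8, -16.7, -64, 0, 45.6, -36.8, -16.7, -64, 0, 45.6, -36.8, -16.7, -64, 0, 45.6, -36.8, -16.7, -64, 0, 45.6, -36.8, -16.7, -64, 0, 45.6, -36.8, -16.7, -64, 0, 45.6, -36.8, -16.7, -64, 0, 45.6, -36.8, -16.7, -64]}}

```text
time_s: 1.95
ee_pos: [499.2, -31.8, 380.9]
ee_rot: [-180.0, 0.0, 84.8]
force: [-0.6, -0.1, 0.2]
gripper_width: 91.1
```

```bash
python3 -c "
from h import *
grab('wrist','wA'); mv(430,270,380,80)"
```

```text
from [499.3 -31.8 381. ] [1.800e+02 2.000e-02 8.479e+01] F [-0.4  0.5 -0.3] w 91.3 -> cm [29.43 -9.64  0.1 ] turn 4.79
```

View pics/wA.png

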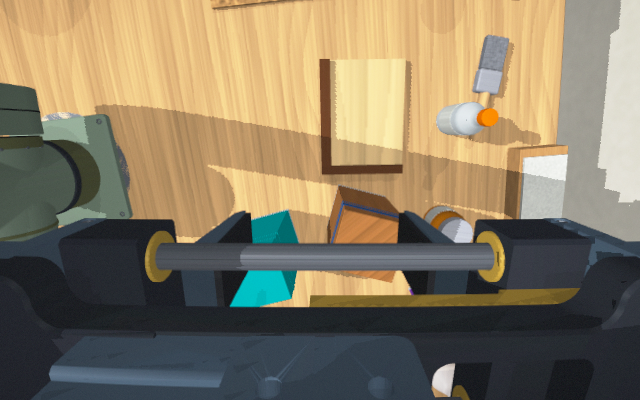

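View A shows the board with its corner near (329,166), its outer far edges at rows 59 and 173, and the block front near (340..400, 187..205). Next is view B over the mount.

Emit:
{"api": "jog_arm", "payload": {"steps": [0, 29.4, -9.6, 0, 5, 0, 29.4, -9.6, 0, 5, 0, 29.4, -9.6, 0, 5, 0, 29.4, -9.6, 0, 5, 0, 29.4, -9.6, 0, 5, 0, 29.4, -9.6, 0, 5, 0, 29.4, -9.6, 0, 5, 0, 29.4, -9.6, 0, 5, 0, 29.4, -9.6, 0, 5, 0, 29.4, -9.6, 0, 5]}}

```text
time_s: 3.0
ee_pos: [430.9, 268.9, 381.1]
ee_rot: [180.0, 0.0, 79.7]
force: [-0.4, 0.0, -0.3]
gripper_width: 91.0
```

```bash
python3 -c "
from h import *
im,p=grab('wrist','wB'); mv(414,349,200,78)
a,_=load('wA'); b=im[:,:,::-1]
for n in ['wB']:
  g,_=load(n); m=cv2.inRange(cv2.cvtColor(g,cv2.COLOR_BGR2HSV),(0,0,170),(180,70,255))
  m=cv2.morphologyEx(m,cv2.MORPH_CLOSE,np.ones((15,15)))
  for c in cv2.findContours(m,0,2)[0]:
    if cv2.contourArea(c)>800: print(cv2.minAreaRect(c))
cv2.imwrite('pics/comb.png',np.vstack([cv2.resize(a[50:185,310:420],(489,600))]))
cv2.imwrite('pics/comb.png',np.hstack([cv2.resize(a[45:215,305:425],None,fx=2.8,fy=2.8,interpolation=2)[:400],cv2.resize(b,None,fx=.7,fy=.7)[:400] if 0 else np.vstack([cv2.resize(b,(464,290)),np.zeros((110,464,3),np.uint8)])]))
"
```

```text
from [430.9 269.  381.2] [1.7997e+02 1.0000e-02 7.9750e+01] F [-0.4  0.2  0.3] w 91.0 -> cm [ 7.57 -3.09 18.12] turn 1.75
((510.527099609375, 122.83782958984375), (47.200782775878906, 70.36003875732422), 72.89727020263672)
((306.01702880859375, 121.80146026611328), (35.98234939575195, 62.969112396240234), 4.899092197418213)
((392.1263427734375, 84.69572448730469), (65.12970733642578, 38.301666259765625), 62.35402297973633)
((629.0, 89.5), (179.0, 20.0), 90.0)
```

View pics/wB.png

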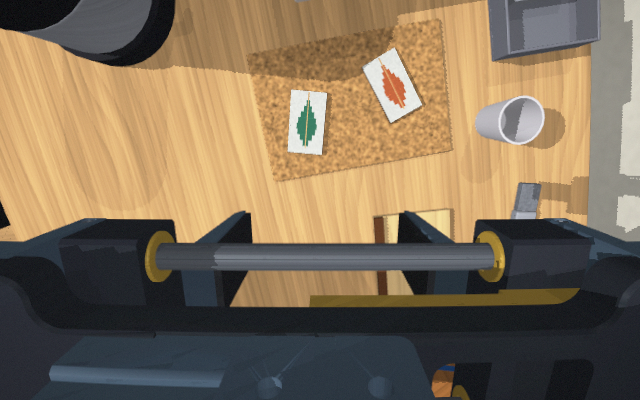

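View B shows the green mount centred at (306,122), its long axis about 5° off the image vertical. The brown mount is at (392,85).

```bash
python3 -c "
from h import *
g,p=load('wB'); gt,pt=load('top0')
def boxc(g,x0,x1,y0,y1):
  m=cv2.inRange(cv2.cvtColor(g,cv2.COLOR_BGR2HSV),(0,0,150),(180,60,255)); k=np.zeros_like(m);k[y0:y1,x0:x1]=m[y0:y1,x0:x1]
  k=cv2.morphologyEx(k,cv2.MORPH_OPEN,np.ones((2,2)));k=cv2.morphologyEx(k,cv2.MORPH_CLOSE,np.ones((13,13)))
  c=max(cv2.findContours(k,0,2)[0],key=cv2.contourArea); r=cv2.minAreaRect(c); print(r); return r
r=boxc(g,270,345,75,175); rt=boxc(gt,185,232,255,295)
c=cv2.boxPoints(r); W=onz(p,c,14); print(W.round(1)); 
print('tri',tri([(p,r[0]),(pt,rt[0])]).round(1)); print('ctr wB',W.mean(0).round(1),'top',onz(pt,[rt[0]],14).round(1))
for i in range(4):
  e=W[(i+1)%4]-W[i]; print(np.linalg.norm(e).round(1),(np.degrees(np.arctan2(e[1],e[0]))%180).round(1))
a,_=load('wA'); cv2.imwrite('pics/crA.png',cv2.resize(a[45:215,305:425],None,fx=3.5,fy=3.5,interpolation=2))
"
```

```text
((307.18841552734375, 122.80186462402344), (35.811546325683594, 62.65597152709961), 4.899093151092529)
((209.30770874023438, 275.4615478515625), (32.947513580322266, 20.39607810974121), 11.309932708740234)
[[367.4 304.8  14. ]
 [399.3 410.4  14. ]
 [460.4 394.   14. ]
 [431.3 287.4  14. ]]
tri [412.9 351.4  -7.9]
ctr wB [414.6 349.1  14. ] top [[410.4 346.4  14. ]]
110.3 73.2
63.3 165.0
110.5 74.7
66.2 164.8
```

View pics/crA.png

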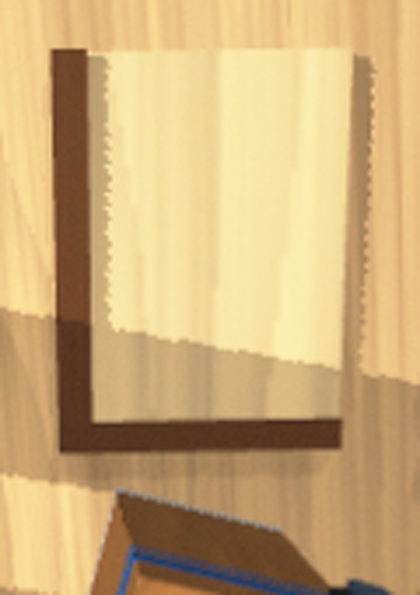

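```bash
cat > bed.py <<'E'
from h import *
from scipy.optimize import least_squares
_,pA=load('wA')
def c2(u): return np.array([305,45])+(np.array(u,float)+.5)/3.5-.5
B=np.array([[200,50,20],[0,50,20],[0,-100,20],[200,-100,12],[16,32,12]],float)
U=np.array([c2(u) for u in [(52,48),(60,451),(341,447),(355,50),(91,421)]])
def T(q,X):
    c,s=np.cos(q[2]),np.sin(q[2]); X=np.atleast_2d(X); return np.c_[q[0]+c*X[:,0]-s*X[:,1],q[1]+s*X[:,0]+c*X[:,1],X[:,2]+q[3]]
E
python3 -c "
from bed import *
r=least_squares(lambda q:(proj(pA,T(q,B))-U).ravel(),[540,-57,1.49,0])
print(r.x,np.degrees(r.x[2]),r.fun.round(2))
r=least_squares(lambda q:np.r_[(proj(pA,T(q,B))-U).ravel(),10*q[3]],[540,-57,1.49,0])
print(r.x,np.degrees(r.x[2]),r.fun.round(2)); q=r.x
f=onz(pA,[c2((118,490)),c2((280,530))],0); print(f, np.linalg.norm(f[1]-f[0]))
c,s=np.cos(q[2]),np.sin(q[2])
print('block in bed',(f[:,:2]-q[:2])@np.array([[c,-s],[s,c]]))
gt,pt=load('top0'); print(proj(pt,T(q,B)).round(1).tolist())
"
```

```text
[543.07745643 -50.37232577   1.49324019  -1.69091776] 85.55636087735952 [ 0.27 -0.02 -0.2   0.27 -0.14  0.42 -0.36 -0.28  0.43 -0.38]
[ 5.42895401e+02 -5.04130950e+01  1.49323532e+00 -1.35042695e-03] 85.55608176450069 [ 0.15 -0.22 -0.31  0.44  0.    0.58 -0.2  -0.47  0.36 -0.24 -0.01]
[[ 523.28209412  -73.43137666    0.        ]
 [ 612.11659776 -104.4317199     0.        ]] 94.08820498193498
block in bed [[-24.4687837   17.77081051]
 [-48.49274182 -73.19863355]]
[[265.6, 241.6], [324.7, 241.5], [324.5, 198.5], [267.0, 199.0], [319.9, 236.6]]
```

```bash
python3 -c "
from h import *
mv(387,253,200,74.4)"
```

```text
from [430.9 269.  381.2] [1.7997e+02 1.0000e-02 7.9750e+01] F [-0.4  0.2  0.3] w 91.0 -> cm [-2.36 -4.04 18.12] turn 5.35
```

Emit:
{"api": "jog_arm", "payload": {"steps": [0, -2.4, -4, 18, 5.3, 0, -2.4, -4, 18, 5.3, 0, -2.4, -4, 18, 5.3, 0, -2.4, -4, 18, 5.3, 0, -2.4, -4, 18, 5.3, 0, -2.4, -4, 18, 5.3, 0, -2.4, -4, 18, 5.3, 0, -2.4, -4, 18, 5.3]}}

```text
time_s: 3.85
ee_pos: [388.7, 254.9, 203.2]
ee_rot: [179.8, -0.2, 74.6]
force: [-0.4, -0.6, 1.2]
gripper_width: 91.0
```

```bash
cat > mt.py <<'E'
from h import *
def mrect(f,box=None):
  g,p=load(f); h=cv2.cvtColor(g,cv2.COLOR_BGR2HSV)
  gm=cv2.inRange(h,(40,60,30),(90,255,200)); gm[205:]=0
  n,l,s,c=cv2.connectedComponentsWithStats(gm); i=1+s[1:,4].argmax(); cx,cy=c[i].astype(int)
  m=cv2.inRange(h,(0,0,150),(180,60,255)); m=cv2.morphologyEx(m,cv2.MORPH_OPEN,np.ones((2,2))); m=cv2.morphologyEx(m,cv2.MORPH_CLOSE,np.ones((41,41)))
  for k in cv2.findContours(m,0,2)[0]:
    if cv2.pointPolygonTest(k,(float(cx),float(cy)),False)>0: return cv2.minAreaRect(k),p
  raise Exception((cx,cy,s[i]))
E
python3 -c "
from mt import *
grab('wrist','wC'); r,p=mrect('wC'); b,pb=mrect('wB'); print(r,b)
W=onz(p,cv2.boxPoints(r),14); print(W.round(1), W.mean(0).round(1))
for i in range(4):
  e=W[(i+1)%4]-W[i]; print(np.linalg.norm(e).round(1),(np.degrees(np.arctan2(e[1],e[0]))%180).round(1))
print('tri',tri([(p,r[0]),(pb,b[0])]).round(1))
mv(W.mean(0)[0],W.mean(0)[1],60,74.4)
"
```

```text
((323.0, 101.0), (96.0, 54.0), 90.0) ((307.2241516113281, 122.81036376953125), (35.792606353759766, 62.699344635009766), 4.763641834259033)
[[399.  410.9  14. ]
 [459.3 394.3  14. ]
 [431.9 287.6  14. ]
 [367.6 305.3  14. ]] [414.4 349.5  14. ]
62.5 164.6
110.2 75.6
66.7 164.5
110.2 73.4
tri [415.  350.4  18.6]
from [388.3 254.8 202.8] [ 1.7984e+02 -1.7000e-01  7.4580e+01] F [-0.5  0.  -0.2] w 91.0 -> cm [ 9.83  0.   14.28] turn 0.18
```

Emit:
{"api": "jog_arm", "payload": {"steps": [0, 9.9, 0, 8, 0, 0, 9.9, 0, 12, 0, 0, 9.9, 0, 16, 0, 0, 9.9, 0, 16, 0, 0, 9.9, 0, 16, 0, 0, 9.9, 0, 16, 0, 0, 9.9, 0, 16, 0, 0, 9.9, 0, 16, 0, 0, 9.9, 0, 16, 0]}}

```text
time_s: 4.8
ee_pos: [413.9, 349.7, 42.9]
ee_rot: [179.9, -0.2, 74.6]
force: [-0.1, -1.1, -0.5]
gripper_width: 91.1
```

```bash
python3 -c "
from h import *
mv(414.4,349.5,8,74.5)"
```

```text
from [413.9 349.7  42.9] [ 1.7988e+02 -1.6000e-01  7.4570e+01] F [-0.1 -1.1 -0.5] w 91.1 -> cm [-0.    0.05  3.49] turn 0.07
```

Emit:
{"api": "jog_arm", "payload": {"force": 15, "steps": [0, 0, 0, 1.5, 0, 0, 0, 0, 3, 0, 0, 0, 0, 3.4, 0, 0, 0, 0, 3.4, 0, 0, 0, 0, 3.4, 0, 1, 0, 0, 3.4, 0, 1, 0, 0, 3.4, 0, 1, 0, 0, 3.4, 0, 1, 0, 0, 3.4, 0, 1, 0, 0, 3.4, 0, 1, 0, 0, 3.4, 0, 1, 0, 0, 3.4, 0, 1, 0, 0, 3.4, 0]}}

```text
time_s: 6.1
ee_pos: [413.1, 349.6, 7.1]
ee_rot: [180.0, -0.0, 74.6]
force: [-0.5, 0.1, 2.3]
gripper_width: 63.6
```

Emit:
{"api": "jog_arm", "payload": {"steps": [1, 0, 0, -3, 0, 1, 0, 0, -7, 0, 1, 0, 0, -10, 0, 1, 0, 0, -10, 0, 1, 0, 0, -10, 0]}}

```text
time_s: 6.6
ee_pos: [412.9, 349.4, 106.9]
ee_rot: [180.0, -0.0, 74.6]
force: [0.1, 0.6, -1.0]
gripper_width: 63.5
```

```bash
python3 -c "
from h import *
mv(574.9,24.4,60,85.56)"
```

```text
from [412.9 349.4 106.9] [ 1.7998e+02 -1.0000e-02  7.4610e+01] F [ 0.1  0.6 -1. ] w 63.5 -> cm [-27.03  24.24   4.69] turn -10.95
```

Emit:
{"api": "jog_arm", "payload": {"steps": [1, -27, 24.3, 0, -11, 1, -27, 24.3, 0, -11, 1, -27, 24.3, 0, -11, 1, -27, 24.3, 0, -11, 1, -27, 24.3, 0, -11, 1, -27, 24.3, 0, -11, 1, -27, 24.3, 0, -11, 1, -27, 24.3, 2, -11, 1, -27, 24.3, 4.7, -11, 1, -27, 24.3, 4.7, -11, 1, -27, 24.3, 4.7, -11, 1, -27, 24.3, 4.7, -11, 1, -27, 24.3, 4.7, -11]}}

```text
time_s: 7.9
ee_pos: [576.2, 25.3, 61.0]
ee_rot: [179.9, -0.0, 85.7]
force: [-0.7, 0.5, -0.2]
gripper_width: 63.7
```

```bash
python3 -c "
from h import *
mv(574.9,24.4,14.5,85.56)"
```

```text
from [576.2  25.3  61. ] [ 1.7989e+02 -1.0000e-02  8.5660e+01] F [-0.7  0.5 -0.2] w 63.7 -> cm [-0.1  -0.12  4.65] turn 0.1
```

Emit:
{"api": "jog_arm", "payload": {"steps": [1, 0, 0, 2, 0, 1, 0, 0, 4, 0, 1, 0, 0, 4.5, 0, 1, 0, 0, 4.7, 0, 1, 0, 0, 4.7, 0, 1, 0, 0, 4.7, 0]}}

```text
time_s: 8.5
ee_pos: [576.5, 24.7, 14.0]
ee_rot: [179.9, -0.0, 85.6]
force: [0.5, -0.0, -0.6]
gripper_width: 64.0
```

Emit:
{"api": "jog_arm", "payload": {"steps": [1, -0.1, 0, 0.05, 0, 1, -0.2, 0, 0.05, 0, 1, -0.3, 0, 0.05, 0, 1, -0.4, 0, 0.05, 0, 1, -0.5, 0, 0.05, 0, 1, -0.6, 0, 0.05, 0, 1, -0.7, 0, 0.05, 0, 1, -0.8, 0, 0.05, 0, 1, -0.8, 0, 0.05, 0, 1, -0.8, 0, 0.05, 0]}}

```text
time_s: 9.5
ee_pos: [575.7, 16.9, 13.1]
ee_rot: [179.9, -0.0, 85.6]
force: [-0.6, 2.6, 6.0]
gripper_width: 63.6
```

Emit:
{"api": "jog_arm", "payload": {"steps": [1, 0, 0, -0.05, 0, 1, -0.1, 0, -0.05, 0, 1, -0.2, 0, -0.05, 0, 1, -0.3, 0, -0.05, 0, 1, -0.3, 0, -0.05, 0]}}

```text
time_s: 10.0
ee_pos: [575.4, 16.4, 13.1]
ee_rot: [179.9, -0.2, 85.5]
force: [1.1, 12.5, 3.2]
gripper_width: 63.7
```

Emit:
{"api": "jog_arm", "payload": {"steps": [0.2, 0.2, 0, 0, 0, 0.2, 0.2, 0, 0, 0, 0.2, 0.2, 0, 0, 0, 0.2, 0.2, 0, 0, 0, 0.2, 0.2, 0, -2, 0, 0.2, 0.2, 0, -5, 0, 0.2, 0.2, 0, -5, 0, 0.2, 0.2, 0, -5, 0]}}

```text
time_s: 10.8
ee_pos: [575.1, 15.4, 63.3]
ee_rot: [179.9, 0.0, 85.6]
force: [-0.1, -0.1, 0.1]
gripper_width: 72.9
```

```bash
cat >> h.py <<'E'
def bedw(x,y):
    a=np.radians(85.56); c,s=np.cos(a),np.sin(a); return 543+c*x-s*y, -50.4+s*x+c*y
def tobed(X,Y):
    a=np.radians(85.56); c,s=np.cos(a),np.sin(a); return c*(X-543)+s*(Y+50.4), -s*(X-543)+c*(Y+50.4)
def mb(x,y,z,dyaw=0):
    mv(*bedw(x,y),z,85.56+dyaw); P=env.state()['ee_pos']; print('now in bed',np.round(tobed(P[0],P[1]),1))
E
python3 -c "
from h import *
mb(73,-85,15)"
```

```text
from [575.1  15.4  63.3] [1.7994e+02 1.0000e-02 8.5590e+01] F [-0.1 -0.1  0.1] w 72.9 -> cm [0.49 5.81 4.83] turn 0.03
now in bed [ 68.1 -26.9]
```

```bash
python3 -c "
from h import *
_,pt=load('top0');_,pA=load('wA')
for X in (onz(pt,[(297,163)],140)[0],onz(pA,[(487,117)],140)[0],onz(pA,[(442,122)],5)[0],tri([(pt,(297,163)),(pA,(487,117))])): print(X.round(),np.round(tobed(X[0],X[1])))
for n,u,z in (('jar',(355,168),85),('turq tl',(347,263),180),('turq',(381,250),180),('turq',(388,281),180),('turq',(355,289),180)):
  X=onz(pt,[u],z)[0]; print(n,X.round(),np.round(tobed(X[0],X[1])))
"
```

```text
[738.  25. 140.] [  91. -188.]
[733.  31. 140.] [  96. -184.]
[723.  28.   5.] [  92. -174.]
[747.  28. 114.] [  94. -197.]
jar [ 724. -167.   85.] [-102. -189.]
turq tl [ 403. -102.  180.] [-63. 136.]
turq [ 433. -207.  180.] [-165.   97.]
turq [ 341. -217.  180.] [-182.  188.]
turq [ 326. -119.  180.] [-85. 211.]
```

Emit:
{"api": "jog_arm", "payload": {"steps": [1, 0.5, 0, -1, -90, 1, 0.5, 0, -1, -90, 1, 0.5, 0, -1, -90, 1, 0.5, 0, -1, -90, 1, 0.5, 0, -1, -90, 1, 0.5, 0, -1, -90, 1, 0.5, 0, -1, -90, 1, 0.5, 0, -1, -90, 1, 0.5, 2, -1, -90, 1, 0.5, 4, -1, -90, 1, 0.5, 6.1, -1, -90, 1, 0.5, 6.1, -1, -90, 1, 0.5, 6.1, 1, -90, 1, 0.5, 6.1, 3, -90, 1, 0.5, 6.1, 3, -90, 1, 0.5, 6.1, 3, -90]}}

```text
time_s: 12.4
ee_pos: [634.9, 15.9, 32.3]
ee_rot: [-180.0, -0.1, 175.6]
force: [-0.5, 0.1, 1.0]
gripper_width: 0.2
```

```bash
python3 -c "
from h import *
grab('wrist','wD')
mb(71,-85,15,90)"
```

```text
from [635.9  16.   33.2] [-1.7999e+02 -1.0000e-02  1.7557e+02] F [ 1.  -0.2 -0. ] w 0.8 -> cm [ 0.24 -0.23  1.82] turn 0.01
now in bed [ 73.3 -87.4]
```

Emit:
{"api": "jog_arm", "payload": {"steps": [1, 0, 0, 1.2, 0, 1, 0, 0, 1.85, 0, 1, 0, 0, 1.85, 0, 1, 0, 0, 1.85, 0, 1, 0.6, 0, 1.85, 0, 1, 1.1, 0, 1.85, 0, 1, 1.4, 0, 1.85, 0, 1, 1.7, 0, 1.85, 0, 1, 2, 0, 1.85, 0, 1, 2.3, 0, 1.85, 0, 1, 2.6, 0, 1.85, 0, 1, 2.9, 0, 1.85, 0, 1, 3.1, 0, 1.85, 0, 1, 3.3, 0, 1.85, 0, 1, 3.5, 0, 1.85, 0, 1, 3.6, 0, 1.85, 0, 1, 3.6, 0, 1.85, 0]}}

```text
time_s: 14.15
ee_pos: [599.9, 18.8, 14.4]
ee_rot: [-180.0, -0.0, 175.6]
force: [-0.1, -0.0, 0.2]
gripper_width: 0.3
```

Emit:
{"api": "jog_arm", "payload": {"steps": [1, 0.1, 0, 0, 0, 1, 0.2, 0, 0, 0, 1, 0.3, 0, 0, 0, 1, 0.4, 0, 0, 0, 1, 0.5, 0, 0, 0, 1, 0.5, 0, 0, 0, 1, 0.5, 0, 0, 0]}}

```text
time_s: 14.85
ee_pos: [596.6, 19.0, 14.9]
ee_rot: [180.0, 0.2, 175.6]
force: [4.5, -0.8, -0.3]
gripper_width: 0.5
```

Emit:
{"api": "jog_arm", "payload": {"steps": [1, 0.1, 0, 0, 0, 1, 0.2, 0, 0, 0, 1, 0.2, 0, 0, 0, 1, 0.2, 0, 0, 0]}}

```text
time_s: 15.25
ee_pos: [596.5, 19.1, 15.4]
ee_rot: [180.0, 0.4, 175.6]
force: [7.0, -1.3, -1.0]
gripper_width: 0.2
```

Emit:
{"api": "jog_arm", "payload": {"steps": [1, -0.5, 0, 0, 0, 1, -1.5, 0, -2, 0, 1, -1.5, 0, -5, 0, 1, -1.5, 0, -5, 0, 1, 4.5, 8.3, -5, 0, 1, 4.5, 8.3, -5, 0, 1, 4.5, 8.3, -5, 0, 1, 4.5, 8.3, -5, 0, 1, 4.5, 8.3, -5, 0, 1, 4.5, 8.3, -5, 0]}}

```text
time_s: 16.25
ee_pos: [555.2, 104.4, 64.1]
ee_rot: [-180.0, -0.0, 175.5]
force: [-0.4, 0.2, -0.3]
gripper_width: 0.5
```

```bash
python3 -c "
from h import *
mb(152,0,14.8,90)"
```

```text
from [555.2 104.4  64.1] [-1.7998e+02 -2.0000e-02  1.7552e+02] F [-0.4  0.2 -0.3] w 0.5 -> cm [ 0.02 -0.33  4.93] turn -0.04
now in bed [155.3  -0.2]
```

Emit:
{"api": "jog_arm", "payload": {"steps": [1, 0, 0, 3, 0, 1, 0, 0, 4.6, 0, 1, 0, 0, 4.9, 0, 1, 0, 0, 4.9, 0, 1, 0, -0.5, 4.9, 0, 1, 0, -0.9, 4.9, 0, 1, 0, -1.2, 4.9, 0, 1, 0, -1.4, 4.9, 0, 1, 0, -1.6, 4.9, 0, 1, 0, -1.7, 4.9, 0, 1, 0, -1.8, 4.9, 0, 1, 0, -1.8, 4.9, 0]}}

```text
time_s: 17.45
ee_pos: [553.4, 87.5, 15.4]
ee_rot: [-180.0, -0.0, 175.6]
force: [-0.1, 0.3, -0.0]
gripper_width: 0.2
```

Emit:
{"api": "jog_arm", "payload": {"steps": [1, 0, -0.1, 0, 0, 1, 0, -0.2, 0, 0, 1, 0, -0.3, 0, 0, 1, 0, -0.4, 0, 0, 1, 0, -0.5, 0, 0, 1, 0, -0.5, 0, 0]}}

```text
time_s: 18.05
ee_pos: [553.1, 83.4, 15.5]
ee_rot: [179.9, 0.0, 175.6]
force: [0.2, 4.6, -1.1]
gripper_width: 0.3
```

Emit:
{"api": "jog_arm", "payload": {"steps": [1, 0, -0.1, 0, 0, 1, 0, -0.2, 0, 0, 1, 0, -0.2, 0, 0, 1, 0, -0.2, 0, 0]}}

```text
time_s: 18.45
ee_pos: [553.2, 83.2, 15.6]
ee_rot: [179.8, 0.0, 175.5]
force: [-0.4, 10.8, -0.1]
gripper_width: 0.6
```

```bash
python3 -c "
from h import *
mb(-130,0,340)"
```

```text
from [553.2  83.2  15.6] [1.7976e+02 3.0000e-02 1.7549e+02] F [-0.4 10.8 -0.1] w 0.6 -> cm [ -0.05 -26.39 -32.44] turn 89.93
now in bed [133.9   0.2]
```

Emit:
{"api": "jog_arm", "payload": {"steps": [1, 0, 0.5, 0, 0, 1, 0, 1, -2, 0, 1, 0, 1, -7, 0, 1, 0, 0, -12, 0, 1, 0, 0, -17, 8, 1, 0, -2, -22, 16, 1, 0, -5, -27, 24, 0.45, 0, -10, -32, 32, 0.45, 0, -15, -32.4, 40, 0.45, 0, -20, -32.4, 48, 0.45, 0, -25, -32.4, 56, 0.45, 0, -26.4, -32.4, 64, 0.45, 0, -26.4, -32.4, 72, 0.45, 0, -26.4, -32.4, 80, 0.45, 0, -26.4, -32.4, 89.9, 0.45, 0, -26.4, -32.4, 89.9, 0.45, 0, -26.4, -32.4, 89.9, 0.45, 0, -26.4, -32.4, 89.9, 0.45, 0, -26.4, -32.4, 89.9, 0.45, 0, -26.4, -32.4, 89.9]}}

```text
time_s: 20.45
ee_pos: [532.6, -182.6, 339.5]
ee_rot: [-180.0, 0.0, 85.8]
force: [1.0, 0.1, 0.8]
gripper_width: 50.0
```

```bash
python3 -c "
from h import *
im,p=grab('wrist','wE'); cv2.imwrite('pics/crE.png',cv2.resize(im[0:230,180:500,::-1],None,fx=2.5,fy=2.5,interpolation=2))
mb(-130,0,340)"
```

```text
from [ 532.6 -182.6  339.5] [1.800e+02 1.000e-02 8.574e+01] F [0.1 0.3 0.2] w 50.0 -> cm [ 0.26  0.01 -0.05] turn 0.18
now in bed [-1.326e+02  1.000e-01]
```

View pics/crE.png

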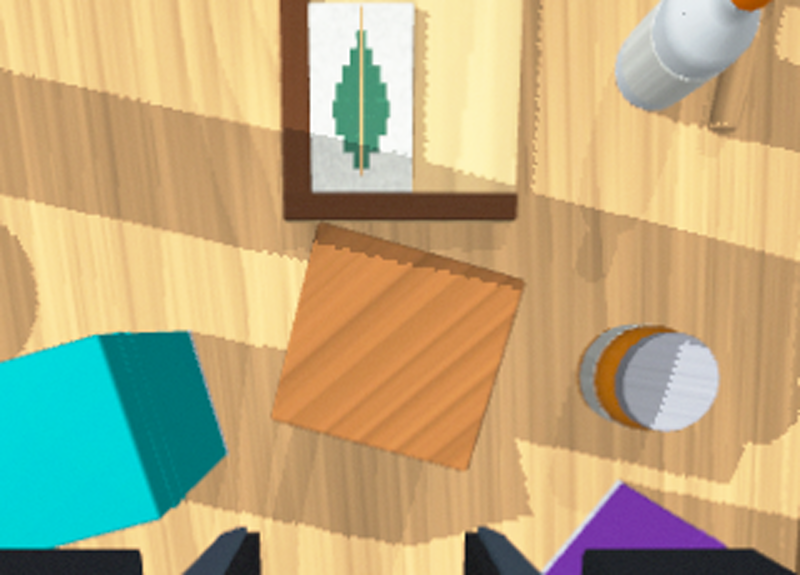

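```bash
python3 -c "
from h import *
_,p=load('wE'); f=lambda u:((np.array(u,float)+.5)/2.5-.5+[180,0])
U=[f(u) for u in [(318,224),(524,284),(467,470),(273,415)]]
B=np.array([tobed(*X[:2]) for X in onz(p,U,180)]); print('top',B.round(1),B.mean(0))
for i in range(4): e=B[(i+1)%4]-B[i]; print(np.linalg.norm(e).round(1),np.degrees(np.arctan2(e[1],e[0])).round(1))
for n,u,z in [('tq base',(226,455),0),('tq base',(190,330),0),('tq base',(160,518),0),('tq top',(100,335),180),('pur base/top',(622,483),0),('pur top',(622,483),180),('jar',(672,382),85),('jarbase l',(580,370),10),('mount',(309,190),20),('mount',(413,192),20),('rail corner',(284,219),20),('rail end',(517,219),20)]:
  X=onz(p,[f(u)],z)[0]; print(n,np.round(tobed(X[0],X[1]),1))
"
```

```text
top [[ -24.3   18.8]
 [ -49.   -72. ]
 [-133.   -49.8]
 [-107.5   40.3]] [-78.4431341 -15.6778397]
94.1 -105.2
86.8 165.2
93.5 74.2
85.9 -14.5
tq base [-158.8   96.9]
tq base [-71.  118.5]
tq base [-205.8  147.5]
tq top [-71.5 117.4]
pur base/top [-178.4 -190.1]
pur top [-138.9 -123.3]
jar [ -98.7 -183.1]
jarbase l [ -96.8 -150.4]
mount [16.7 33.6]
mount [ 15.7 -32.8]
rail corner [-0.9 49.9]
rail end [  -0.2 -100.1]
```

The crop shows the mount seated flush in the corner. The block's top corners are at (318,224), (524,284), (467,470) and (273,415), so it is turned about -15° with its centre at board (-78.5,-15.8). I'll square it by pushing on its -y side first.

```bash
python3 -c "
from h import *
mb(-100.3,-95.8,220,75)"
```

```text
from [ 532.6 -182.6  339.5] [1.800e+02 1.000e-02 8.574e+01] F [0.1 0.3 0.2] w 50.0 -> cm [ 3.2   9.6  11.95] turn -74.82
now in bed [-1.326e+02  1.000e-01]
```

Emit:
{"api": "jog_arm", "payload": {"steps": [0.4, 3.2, 9.6, 0, -74.8, 0.4, 3.2, 9.6, 0, -74.8, 0.4, 3.2, 9.6, 0, -74.8, 0.4, 3.2, 9.6, 0, -74.8, 0.4, 3.2, 9.6, 0, -74.8, 0.4, 3.2, 9.6, 3, -74.8, 0.4, 3.2, 9.6, 8, -74.8, 0.4, 3.2, 9.6, 12, -74.8, 0.4, 3.2, 9.6, 12, -74.8, 0.4, 3.2, 9.6, 12, -74.8, 0.4, 3.2, 9.6, 12, -74.8, 0.4, 3.2, 9.6, 12, -74.8, 0.4, 3.2, 9.6, 12, -74.8]}}

```text
time_s: 21.8
ee_pos: [631.3, -158.1, 220.6]
ee_rot: [180.0, 0.1, 160.5]
force: [-0.2, 0.7, -0.3]
gripper_width: 54.7
```

```bash
python3 -c "
from h import *
mb(-100.3,-95.8,120,75)"
```

```text
from [ 631.3 -158.1  220.6] [1.7999e+02 1.3000e-01 1.6045e+02] F [-0.2  0.7 -0.3] w 54.7 -> cm [6.000e-02 1.000e-02 1.006e+01] turn -0.11
now in bed [-100.5  -96.3]
```

Emit:
{"api": "jog_arm", "payload": {"steps": [0.4, 0, 0, 4, 0, 0.4, 0, 0, 8, 0, 0.4, 0, 0, 10, 0, 0.4, 0, 0, 10, 0, 0.4, 0.5, 0, 10, 0, 0.4, 1, 0, 10, 0, 0.4, 1.3, 0, 10, 0, 0.4, 1.6, 0, 10, 0, 0.4, 1.9, 0, 10, 0, 0.4, 2.1, 0, 10, 0, 0.4, 2.1, 0, 10, 0, 0.4, 2.1, 0, 10, 0]}}

```text
time_s: 23.0
ee_pos: [611.6, -151.1, 119.9]
ee_rot: [180.0, 0.1, 160.5]
force: [2.6, -1.5, 1.5]
gripper_width: 54.7
```

```bash
python3 -c "
from h import *
mb(-88,-63.5,120,90)"
```

```text
from [ 611.6 -151.1  119.9] [1.800e+02 1.000e-01 1.605e+02] F [ 2.6 -1.5  1.5] w 54.7 -> cm [ 1.41  0.36 -0.01] turn -15.06
now in bed [-95.1 -76.2]
```

Emit:
{"api": "jog_arm", "payload": {"steps": [0.4, 0.14, 0.03, 0, -1.5, 0.4, 0.28, 0.06, 0, -3, 0.4, 0.42, 0.1, 0, -4.5, 0.4, 0.56, 0.14, 0, -6, 0.4, 0.7, 0.18, 0, -7.5, 0.4, 0.85, 0.21, 0, -9, 0.4, 1, 0.25, 0, -10.5, 0.4, 1.14, 0.29, 0, -12, 0.4, 1.28, 0.33, 0, -13.5, 0.4, 1.42, 0.36, 0, -15, 0.4, 1.42, 0.36, 0, -15, 0.4, 1.42, 0.36, 0, -15]}}

```text
time_s: 24.2
ee_pos: [598.1, -142.9, 119.3]
ee_rot: [-180.0, -0.1, 175.5]
force: [-0.0, -0.0, 0.4]
gripper_width: 54.3
```

```bash
python3 -c "
from h import *
mb(-88,-63.5,120,90)"
```

```text
from [ 598.1 -142.9  119.3] [-1.7998e+02 -8.0000e-02  1.7552e+02] F [-0.  -0.   0.4] w 54.3 -> cm [-0.14 -0.   -0.07] turn -0.04
now in bed [-88.  -62.1]
```

```bash
python3 -c "
from h import *
mb(-172,0,300,0)"
```

```text
from [ 598.1 -142.9  119.3] [-1.7998e+02 -8.0000e-02  1.7552e+02] F [-0.  -0.   0.4] w 54.3 -> cm [  6.21  -8.41 -18.07] turn 89.96
now in bed [-88.  -62.1]
```

Emit:
{"api": "jog_arm", "payload": {"steps": [0.4, -0.5, 0, 0, 0, 0.4, -2, 0, -1, 0, 0.4, -2.5, 0, -6, 0, 0.4, -2.5, 0, -11, 0, 0.4, -2.5, 0, -16, 10, 0.4, 0, -3, -18, 20, 0.4, 6.2, -8.4, -18, 90, 0.4, 6.2, -8.4, -18, 90, 0.4, 6.2, -8.4, -18, 90, 0.4, 6.2, -8.4, -18, 90, 0.4, 6.2, -8.4, -18, 90, 0.4, 6.2, -8.4, -18, 90, 0.4, 6.2, -8.4, -18, 90, 0.4, 6.2, -8.4, -18, 90, 0.4, 6.2, -8.4, -18, 90, 0.4, 6.2, -8.4, -18, 90, 0.4, 6.2, -8.4, -18, 90, 0.4, 6.2, -8.4, -18, 90]}}

```text
time_s: 26.0
ee_pos: [530.3, -221.7, 299.4]
ee_rot: [-180.0, 0.0, 85.6]
force: [1.0, -0.3, -0.2]
gripper_width: 54.6
```

```bash
python3 -c "
from h import *
im,p=grab('wrist','wF'); cv2.imwrite('pics/crF.png',cv2.resize(im[0:230,180:500,::-1],None,fx=2.5,fy=2.5,interpolation=2))
mb(-172,0,120)"
```

```text
from [ 530.4 -221.7  299.4] [-1.800e+02  1.000e-02  8.555e+01] F [-0.2 -0.4  0.3] w 54.3 -> cm [-0.02 -0.07 17.94] turn -0.01
now in bed [-171.8   -0.7]
```

View pics/crF.png

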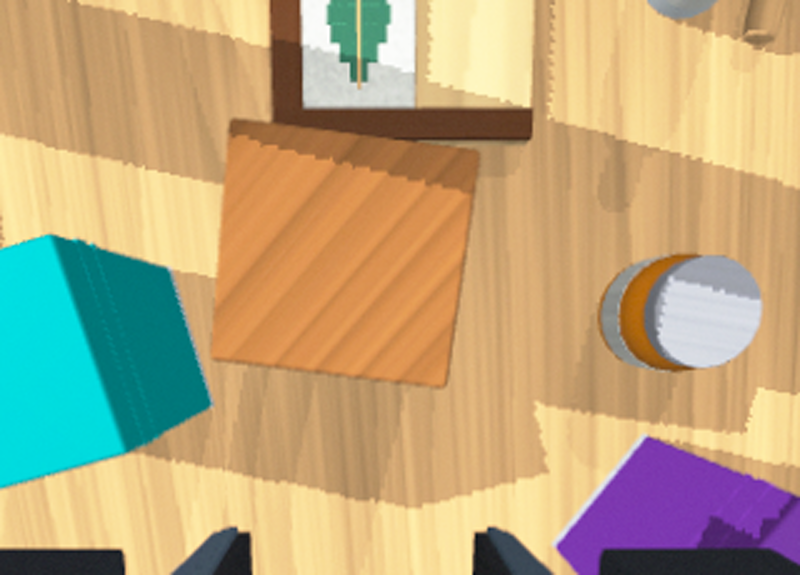

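```bash
cat > blk.py <<'E'
from h import *
def blk(f,C,z=180):
  _,p=load(f); U=[(np.array(u,float)+.5)/2.5-.5+[180,0] for u in C]
  B=np.array([tobed(*X[:2]) for X in onz(p,U,z)]); print('top',B.round(1).tolist(),B.mean(0).round(1))
  for i in range(4): e=B[(i+1)%4]-B[i]; print(np.linalg.norm(e).round(1),np.degrees(np.arctan2(e[1],e[0])).round(1))
E
python3 -c "
from blk import *
blk('wF',[(230,120),(480,152),(445,386),(212,359)])"
```

```text
top [[-31.4, 47.6], [-42.7, -45.7], [-130.0, -34.6], [-119.3, 58.1]] [-80.8   6.4]
94.0 -96.9
88.0 172.8
93.4 83.4
88.4 -6.8
```

The block is now turned -6.8° with its centre at (-81,6.4), its top corners at crop (230,120), (480,152), (445,386) and (212,359). Next I'll push from the back while rotating.

```bash
python3 -c "
from h import *
mb(-162,16.2,120,-6.8)"
```

```text
from [ 530.4 -221.7  299.4] [-1.800e+02  1.000e-02  8.555e+01] F [-0.2 -0.4  0.3] w 54.3 -> cm [ 0.98 -1.69 17.94] turn 6.79
now in bed [-171.8   -0.7]
```

Emit:
{"api": "jog_arm", "payload": {"steps": [0.4, 1, -1.7, 5, 6.8, 0.4, 1, -1.7, 10, 6.8, 0.4, 1, -1.7, 15, 6.8, 0.4, 1, -1.7, 18, 6.8, 0.4, 1, -1.7, 18, 6.8, 0.4, 1, -1.7, 18, 6.8, 0.4, 1, -1.7, 18, 6.8]}}

```text
time_s: 26.75
ee_pos: [516.0, -211.2, 121.9]
ee_rot: [179.7, 0.1, 78.7]
force: [-0.2, 0.0, 1.2]
gripper_width: 55.0
```

Emit:
{"api": "jog_arm", "payload": {"steps": [0.4, 0.5, 0, 0, 0, 0.4, 1, 0, 0, 0, 0.4, 1.4, 0, 0, 0, 0.4, 1.6, 0, 0, 0, 0.4, 1.8, 0, 0, 0, 0.4, 2, 0, 0, 0, 0.4, 2.1, 0, 0, 0, 0.4, 2.1, 0, 0, 0, 0.4, 2.1, 0, 0, 0]}}

```text
time_s: 27.65
ee_pos: [518.4, -190.2, 119.6]
ee_rot: [180.0, 0.0, 78.7]
force: [-1.6, -2.1, 1.7]
gripper_width: 54.7
```

```bash
python3 -c "
from h import *
mb(-108,0,120,0)"
```

```text
from [ 518.4 -190.2  119.6] [1.7997e+02 3.0000e-02 7.8700e+01] F [-1.6 -2.1  1.7] w 54.7 -> cm [ 3.46  0.96 -0.04] turn -6.86
now in bed [-141.2   13.7]
```

Contact is made. Now a slow push with rotation, ending just short of the stop.

Emit:
{"api": "jog_arm", "payload": {"steps": [0.4, 0.25, 0.07, 0, -0.5, 0.4, 0.5, 0.14, 0, -1, 0.4, 0.75, 0.21, 0, -1.5, 0.4, 1, 0.28, 0, -2, 0.4, 1.25, 0.35, 0, -2.5, 0.4, 1.5, 0.42, 0, -3, 0.4, 1.75, 0.49, 0, -3.5, 0.4, 2, 0.56, 0, -4, 0.4, 2.25, 0.63, 0, -4.5, 0.4, 2.5, 0.7, 0, -5, 0.4, 2.7, 0.77, 0, -5.5, 0.4, 2.9, 0.83, 0, -6, 0.4, 3.1, 0.88, 0, -6.5, 0.4, 3.25, 0.92, 0, -6.8, 0.4, 3.35, 0.95, 0, -6.8, 0.4, 3.4, 0.95, 0, -6.8, 0.4, 3.45, 0.95, 0, -6.8, 0.4, 3.45, 0.95, 0, -6.8]}}

```text
time_s: 29.45
ee_pos: [534.2, -158.2, 119.5]
ee_rot: [-180.0, 0.0, 85.5]
force: [-1.6, -4.4, 1.6]
gripper_width: 55.0
```

```bash
python3 -c "
from h import *
im,p=grab('wrist','wG')
mb(-106,0,120,0)"
```

```text
from [ 534.2 -158.1  119.5] [-1.7998e+02  4.0000e-02  8.5530e+01] F [-2.2 -4.2  1.3] w 54.7 -> cm [ 0.21  0.04 -0.05] turn -0.03
now in bed [-108.1    0.4]
```

Emit:
{"api": "jog_arm", "payload": {"steps": [0.4, 0.05, 0, 0, 0, 0.4, 0.1, 0, 0, 0, 0.4, 0.15, 0, 0, 0, 0.4, 0.15, 0, 0, 0]}}

```text
time_s: 29.9
ee_pos: [534.6, -157.5, 120.0]
ee_rot: [180.0, 0.1, 85.6]
force: [-2.1, -6.9, 4.2]
gripper_width: 54.6
```

Emit:
{"api": "jog_arm", "payload": {"steps": [0.4, -0.3, 0, 0, 0, 0.4, -1, 0, 0, 0, 0.4, -3, 0, 0, 0, 0.4, -5, 0, -4, 0, 0.4, -6, 0, -9, 0, 0.4, -6, 0, -14, 0, 0.4, -6, 0, -18, 0, 0.4, -6, 0, -18, 0, 0.4, -6, 0, -18, 0, 0.4, -6, 0, -18, 0]}}

```text
time_s: 30.9
ee_pos: [529.1, -215.5, 297.4]
ee_rot: [-179.8, -0.1, 85.5]
force: [0.5, 0.3, -0.7]
gripper_width: 54.9
```

```bash
python3 -c "
from h import *
print(env.state()['force'].round(1))
im,p=grab('wrist','wH'); cv2.imwrite('pics/crH.png',cv2.resize(im[0:230,180:500,::-1],None,fx=2.5,fy=2.5,interpolation=2))
mb(-130,0,120)"
```

```text
[ 0.5  0.3 -0.7]
from [ 529.  -215.6  297.2] [-1.7977e+02 -1.1000e-01  8.5500e+01] F [ 0.8 -0.7 -0.3] w 54.6 -> cm [ 3.57  0.12 17.72] turn -0.06
now in bed [-165.7    1.2]
```

View pics/crH.png

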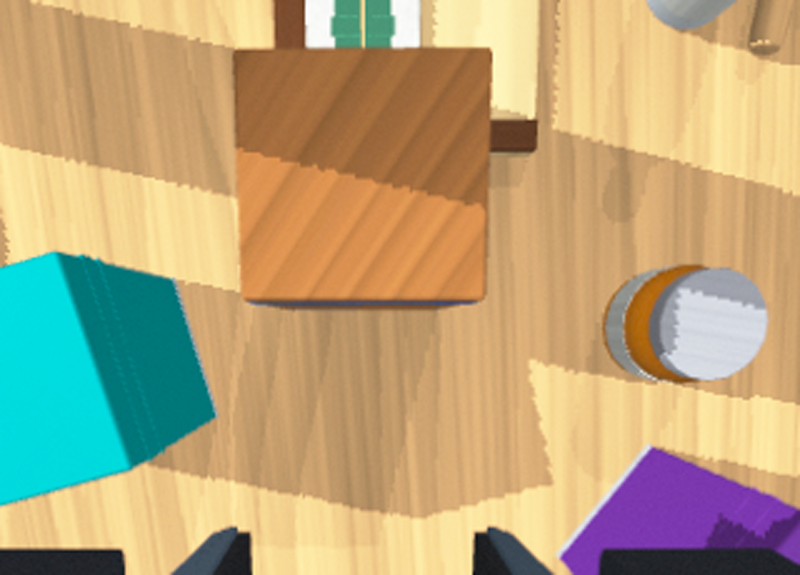

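```bash
python3 -c "
from blk import *
blk('wH',[(234,49),(491,49),(484,299),(243,299)])"
```

```text
top [[-1.3, 47.1], [-1.5, -46.3], [-90.0, -46.6], [-89.9, 46.8]] [-45.7   0.2]
93.4 -90.1
88.5 -179.8
93.4 89.9
88.6 0.2
```

The block is square (0.1°), against the stop, with its centre at y=0.2. Its front top edge spans crop (234..491, 49). It has stood free for about a second. Next I'll position for the tip.

Emit:
{"api": "jog_arm", "payload": {"steps": [0.4, 3.5, 0.1, 4, 0, 0.4, 3.5, 0.1, 9, 0, 0.4, 3.5, 0.1, 14, 0, 0.4, 3.5, 0.1, 14.7, 0, 0.4, 3.5, 0.1, 14.7, 0, 0.4, 3.5, 0.1, 14.7, 0, 0.4, 3.5, 0.1, 14.7, 0, 0.4, 3.5, 0.1, 14.7, 0, 0.4, 3.5, 0.1, 14.7, 0, 0.4, 3.5, 0.1, 14.7, 0]}}

```text
time_s: 31.95
ee_pos: [533.8, -181.5, 153.2]
ee_rot: [179.9, 0.0, 85.5]
force: [0.3, -0.8, 0.3]
gripper_width: 55.1
```

```bash
python3 -c "
from h import *
mb(-106,0,150)"
```

```text
from [ 533.8 -181.5  153.2] [1.7992e+02 2.0000e-02 8.5500e+01] F [ 0.3 -0.8  0.3] w 55.1 -> cm [ 2.54 -0.1   0.32] turn -0.06
now in bed [-131.4   -1. ]
```

Emit:
{"api": "jog_arm", "payload": {"steps": [0.4, 1, -0.1, 0, 0, 0.4, 1.8, -0.1, 0, 0, 0.4, 2.3, -0.1, 0, 0, 0.4, 2.5, -0.1, 0, 0, 0.4, 2.8, -0.1, 0, 0, 0.4, 3.1, -0.1, 0, 0, 0.4, 3.4, -0.1, 0, 0, 0.4, 3.7, -0.1, 0, 0, 0.4, 4, -0.1, 0, 0, 0.4, 4.3, -0.1, 0, 0, 0.4, 4.6, -0.1, 0, 0, 0.4, 4.9, -0.1, 0, 0, 0.4, 5.2, -0.1, 0, 0, 0.4, 5.5, -0.1, 0, 0, 0.4, 5.8, -0.1, 0, 0, 0.4, 6.1, -0.1, 0, 0, 0.4, 6.4, -0.1, 0, 0, 0.4, 6.7, -0.1, 0, 0, 0.4, 7, -0.1, 0, 0, 0.4, 7.3, -0.1, 0, 0]}}

```text
time_s: 33.95
ee_pos: [538.1, -107.9, 152.2]
ee_rot: [-180.0, -0.0, 85.5]
force: [-0.3, -1.4, 2.2]
gripper_width: 54.8
```

Emit:
{"api": "jog_arm", "payload": {"steps": [0.4, 0.3, 0, 0, 0, 0.4, 0.6, 0, 0, 0, 0.4, 0.9, 0, 0, 0, 0.4, 1.2, 0, 0, 0, 0.4, 1.5, 0, 0, 0, 0.4, 1.8, 0, 0, 0, 0.4, 2, 0, 0, 0, 0.4, 1, 0, 0, 0, 0.4, 0, 0, -2, 0, 0.4, 0, 0, -5, 0, 0.4, 0, 0, -8, 0, 0.4, 0, 0, -8, 0, 0.4, 0, 0, -8, 0]}}

```text
time_s: 35.25
ee_pos: [538.3, -109.1, 232.8]
ee_rot: [179.9, 0.0, 85.5]
force: [-0.9, 0.6, -0.2]
gripper_width: 55.0
```

```bash
python3 -c "
from h import *
mb(-130,0,330)
im,p=grab('scene','sI'); im2,p=grab('top','tI'); cv2.imwrite('pics/cI.png',np.vstack([im[100:320,150:550,::-1],im2[120:320,80:480,::-1]]))
"
```

```text
from [ 538.3 -109.1  232.8] [1.7994e+02 3.0000e-02 8.5470e+01] F [-0.9  0.6 -0.2] w 55.0 -> cm [-7.11  0.02 -9.72] turn -0.09
now in bed [-58.9   0.1]
```

View pics/cI.png

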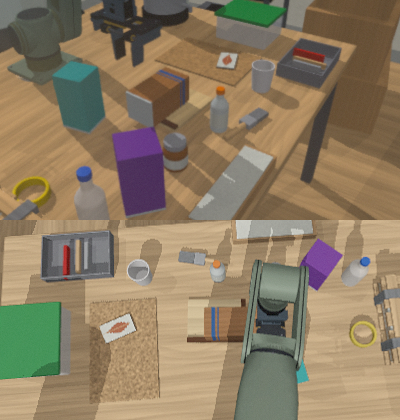

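The scene and top views show the block lying on the board, with its banded end towards +x. The bystanders look unmoved. One more wrist view will check its alignment.

Emit:
{"api": "jog_arm", "payload": {"steps": [0.4, -7, 0, -9.7, 0, 0.4, -7, 0, -9.7, 0, 0.4, -7, 0, -9.7, 0, 0.4, -7, 0, -9.7, 0, 0.4, -7, 0, -9.7, 0, 0.4, -7, 0, -9.7, 0, 0.4, -7, 0, -9.7, 0]}}

```text
time_s: 36.05
ee_pos: [532.3, -177.2, 327.6]
ee_rot: [-179.8, -0.1, 85.6]
force: [-0.0, -0.9, 0.5]
gripper_width: 54.9
```

```bash
python3 -c "
from h import *
im,p=grab('wrist','wJ'); cv2.imwrite('pics/crJ.png',cv2.resize(im[0:230,180:500,::-1],None,fx=2.5,fy=2.5,interpolation=2))
"
```

```text
(no output)
```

View pics/crJ.png

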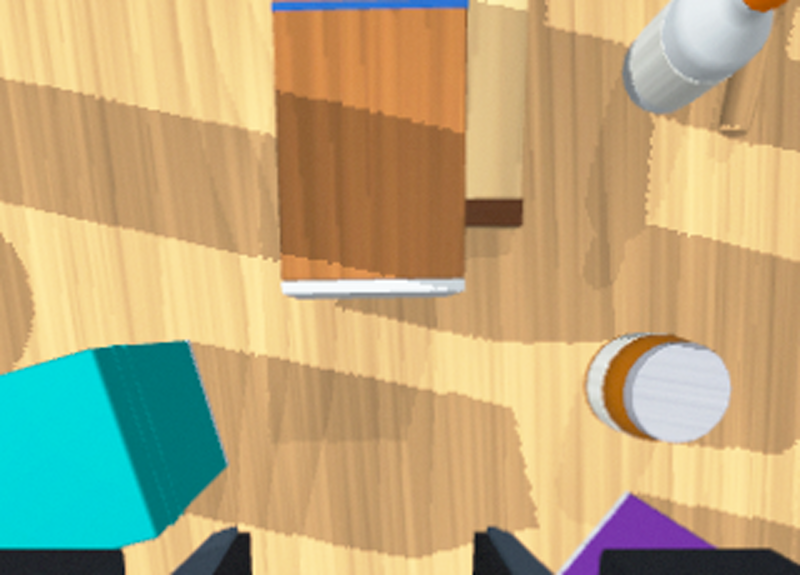

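```bash
python3 -c "
from blk import *
blk('wJ',[(273,8),(467,8),(465,281),(281,281)],110)
blk('wJ',[(466,200),(522,200),(522,226),(466,226)],20)
env.job_done()"
```

```text
top [[89.1, 43.9], [89.1, -50.1], [-39.3, -52.6], [-39.3, 42.8]] [24.9 -4. ]
94.0 -90.0
128.4 -178.9
95.4 90.0
128.4 0.5
top [[14.7, -63.9], [14.9, -99.0], [-0.6, -99.7], [-0.8, -64.4]] [  7.1 -81.7]
35.1 -89.7
15.5 -177.4
35.3 90.3
15.5 1.7
the job is handed in; nothing more can be done
```

The job is done and handed in at about 36 s of robot time, well inside the 72 s limit.

**What I did:**
- Placed the green-leaf mount on the press board and pushed it into the corner. It stopped firmly against the side rail at about 7 N and the end rail at about 11 N.
- Slid the block upright and squared it against the end rail. The camera check showed it 0.1–0.2° off square and 0.2 mm off the centre line.
- Let the block stand untouched for about 2 s, then tipped it over the rail.

**Last checks:**
- **Block:** it lies flat along the board, within about 1° of parallel. It overhangs the end edge by about 39 mm and sits about 4–5 mm off the seat's centre line towards −y. At 95 mm wide it still covers the 64 mm mount.
- **Mount:** I measured it in its corner to within about 1–2 mm before the tip. The block hid it afterwards, so its final place is not confirmed.
- **Other objects:** the brown-leaf mount and the rest looked undisturbed, and the arm was clear of everything.
- **Forces:** readings between moves stayed under 13 N.

**Disagreements:**
- Finding the mount's height from the top and wrist views together gave −8 mm, which is wrong. Two wrist views gave 18.6 mm, against 14 mm expected.
- Only the rotating side push left the block about 6 mm too far over and 7° short of square, and the push from behind corrected that.
- I viewed 11 pictures, one over the budget of 10.

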